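# Tap the booster to the middle of the centring stand and start the check

## Task

The small blue-banded booster stands off-centre and a little unsteady on the round steel stand: nudge it with light pushes or taps of the fingertips until its foot stands inside the yellow ring, without gripping, lifting or toppling it. Once it stands centred and you have let go of it, press the green button on the grey control box fully down to start the check, then move clear. Leave everything else on the bench where it is.

Things in the scene. Friction and masses are not known exactly. Their poses are not given: they have to be found in the camera images.
- booster: Upright top-heavy aluminium part 62 mm tall, about 160 g. Foot disc 28 mm across, 12 mm high, bevelled under its rim (flat 18 mm across), so it rocks if pushed high up; pushed slowly at the foot it slides and stops with the push. 16 mm neck to 32 mm, 26 mm blue band to 52 mm, 20 mm top. Origin: centre of underside; z up. Starts 10 to 27 mm off the ring's centre, any direction.
- stand: Fixed dark steel round stand, 40 mm high; flat top 90 mm across, waist 76 mm, base 110 mm across. Origin: centre of its underside on the bench; z up; its yaw is of no matter.
- ring (a point): Centre of the stand's flat top, 40 mm above the bench, in the middle of the painted yellow ring (inner diameter 40 mm, outer 46 mm). With the 28 mm foot just inside the ring the booster is at most 6 mm off-centre.
- control: Fixed grey control box 110 x 130 x 50 mm (x, y, z) with a dark display on the far part of its top and a green push button on the near part. Origin: centre of its underside; z up.
- start_top (a point): Centre of the top face of the round green button (32 mm across) on the control box; 72 mm above the bench, 10 mm above its black housing (48 mm across); pressed straight down.
- start (a joint): Travel of the green button: 0 up, 0.006 m fully down; spring-loaded, about 4 N to press it fully, comes back up when released.
- spare: Bystander: black spare booster standing on the bench, 36 mm across, 80 mm tall. Origin: centre of its underside.
- collar: Bystander: steel clamp collar lying flat, 80 mm across, bore 52 mm, 26 mm high. Origin: centre of its underside.
- jar: Bystander: white jar with an orange cap, 50 mm across, 65 mm tall. Origin: centre of its underside.
- roller: Bystander: steel welding roller lying flat, 56 mm across, 22 mm high. Origin: centre of its underside.
- wrench: Bystander: steel wrench 160 mm long lying on the bench; long axis x.
- driver: Bystander: screwdriver with a red handle, 180 mm long, lying on the bench; long axis x.

How it is judged:
By the outcome, as a careful person would: the job done as asked, in the order asked, and still so for the second after the job is handed in, with the robot touching nothing.
It also fails if it takes over 51 s, if anything falls off the work surface, if the arm or the gripper's body presses on something with over 40 N, if the wrist force passes 120 N, or if a joint passes its speed limit or range.

## Robot

A 6-joint arm with a two-finger parallel gripper is mounted at the origin on the work surface. World frame = base frame: x ahead of the robot, y to its left, z up, the work surface at z = 0. Lengths are in m, angles in rad, forces in N, time in s.
With the tool pointing down it reaches from about 0.275 to 0.75 m from the base axis. Payload 10.2 kg.
Tool frame: the origin (TCP) lies midway between the tips of the shut fingers; the grasp point (between the pads) lies 19 mm behind it (env.hold_point_z is the distance from the TCP to the grasp point, in m); x points along the fingers, z is the direction in which the jaws open and shut, and the axes are right-handed (so a half turn about x gives the same grasp; the last joint's range is limited). The gripper opens to 85 mm and grips with 20 to 120 N. Pads are 22 mm wide; open, the fingers measure 114 mm over their backs; the gripper's body (76 mm by 85 mm) begins 54 mm behind the grasp point. The pads swing forward as they close: fully open they stand 13 mm farther back than shut.
Start: joints at [1.09, 0.313, 1.498, -0, 1.331, -0.223], TCP at [0.134, 0.508, 0.231] pointing down, gripper open.
Joint ranges: [-2.94, 2.94], [-0.97, 2.17], [0.19, 2.56], [-1.23, 4.37], [0.02, 3.11], [-2.88, 2.88]. Speed limits (rad/s): [2.39, 2.39, 3.01, 3.14, 3.14, 3.14].

## Interface

Orientations are given as a unit quaternion [x, y, z, w].
In Python, from bench import env, kinematics, monitor, eyes, job gives the robot as it stands. The module is installed in compiled form; this text tells all that it offers. Calls block until the motion is done:
- env.reach(position, orientation): joint-space move of the TCP to a pose.
- env.movel(position, velocity=0.15, frame=None, guard=None): straight line of the TCP; frame=None keeps the orientation; velocity is the mean speed in m/s. With guard (N) it stops when the force on the tool has changed by that much, and returns True; else False.
- env.set_joints(angles): joint-space move.
- env.release() and env.close_gripper(effort=None): open the fingers fully, or close them until they stop; effort is the grip in N (None keeps the last).
- env.hold(seconds).
- kinematics.ik(position, orientation): joint angles nearest the present ones, or None.
- monitor.sense(): the state.
- eyes.grab_frame(name): name is "scene" or "side" or "wrist"; returns a dict with "frame" (384x512x3 uint8, red, green, blue), "mtx" (3x3 intrinsics, pixels), "k1" (the pictures are not rectified: a ray, as slopes to the right and down, at radius r is drawn at 1 + k1 r^2 times it, then the intrinsics apply), "view" (4x4, takes a point from world to camera coordinates). Camera axes: x right, y down, z forward; pixel columns grow to the right and rows downward; lengths in m; the calibration is good to about 2 mm. A picture is of the moment at which its call begins. There is no depth.
A pose or a line that the arm cannot do raises env.MotionError and nothing moves.
- job.hand_in(): hands the job in, once; it reports no verdict.
The state is a dict: "clock": time; "joints": joint angles; "qvel": joint speeds; "joint_efforts": joint torques, N m; "position": TCP position; "ee_rot": TCP orientation; "contact_force": force on the tool from outside, world axes, zero at the start; "ft_torque": the same for the moment, N m; "finger_gap": opening from 0.0 (shut) to 1.0 (fully open).
Only numpy, scipy, OpenCV 4.12 (cv2) and the standard library are available. Lean on these libraries where they do the work, as an engineer would, in place of code of your own. Each camera call takes 0.05 s, during which the arm holds its last target. There are 200 camera calls.

## Working session

There is one attempt and no reset: what is moved stays moved. The work goes in short steps, each a Python script; the robot and the scene stay as the last script left them, time stands still between calls to the robot, and variables do not carry over. Pictures are saved under pics/ and viewed, about 8 in all and at most 12, crops included, and the job is handed in when it is done.

```bash
mkdir -p pics
python3 - <<'E'
from bench import env,monitor,eyes
import cv2,numpy as np
s=monitor.sense();print(s['clock'],s['position'],s['ee_rot'],s['finger_gap'],env.hold_point_z)
fs=[]
for n in("scene","side","wrist"):
    d=eyes.grab_frame(n);np.savez(f"pics/{n}0.npz",**{k:np.array(v) for k,v in d.items()})
    print(n,np.round(np.linalg.inv(d['view'])[:3],3).tolist(),d['mtx'][0,0],d['k1'])
    f=d['frame'][:,:,::-1]; cv2.imwrite(f"pics/{n}0.png",f); fs.append(f)
E
```

```text
0.0 [0.13374244 0.50740279 0.23072208] [-0.43176954  0.56056428  0.43136545  0.55970224] 1.0053366500095977 0.0187
scene [[-0.808, 0.473, -0.351, 0.956], [0.589, 0.661, -0.465, 0.48], [0.012, -0.582, -0.813, 0.942]] 402.4553797930377 -0.1399638000776675
side [[0.929, -0.198, 0.313, 0.23], [-0.37, -0.54, 0.756, -0.842], [0.019, -0.818, -0.575, 0.697]] 357.1751402310381 0.027478743888877503
wrist [[0.255, 0.931, 0.261, 0.067], [0.967, -0.246, -0.068, 0.524], [0.0, 0.27, -0.963, 0.374]] 308.5155813224059 -0.011922492097560914
```

View pics/scene0.png

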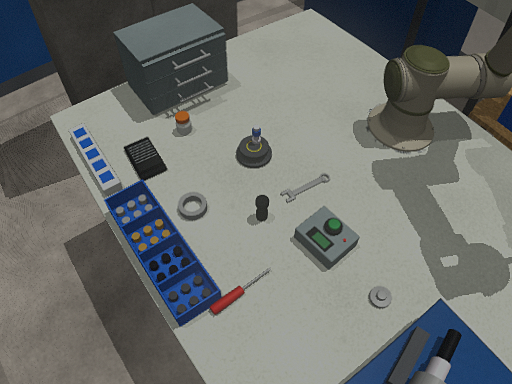

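View pics/side0.png

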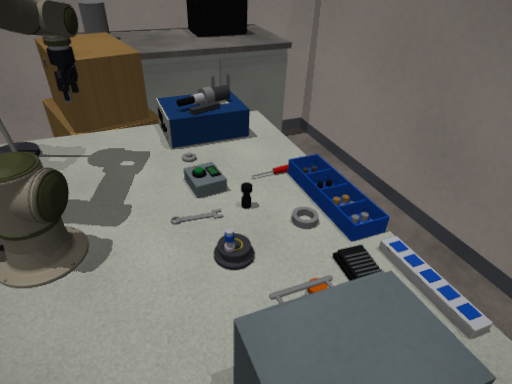

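Scene view: stand at about (254,150), with the booster's blue band near (256,131) and the button at (335,225). Side view: stand (234,248), booster (229,240), button (200,171). Next I cast rays.

```bash
cat > h.py <<'E'
import cv2,numpy as np
from bench import env,kinematics,monitor,eyes
def ray(d,uv):
    m=d['mtx'];k=float(d['k1'])
    D=np.array([k,0,0,0.])
    p=cv2.undistortPoints(np.array([[uv]],float),m,D)[0,0]
    T=np.linalg.inv(d['view']);return T[:3,3],T[:3,:3]@np.array([*p,1])
def onz(d,uv,z):
    o,r=ray(d,uv);return (o+r*(z-o[2])/r[2])
def proj(d,P):
    p,_=cv2.projectPoints(np.array([P],float),cv2.Rodrigues(d['view'][:3,:3])[0],d['view'][:3,3],d['mtx'],np.array([float(d['k1']),0,0,0]));return p[0,0]
def tri(a,ua,b,ub):
    o1,r1=ray(a,ua);o2,r2=ray(b,ub)
    s=np.linalg.lstsq(np.c_[r1,-r2],o2-o1,rcond=None)[0]
    p,q=o1+r1*s[0],o2+r2*s[1];return (p+q)/2,np.linalg.norm(p-q)
HSV=dict(blue=((105,90,50),(130,255,255)),yellow=((20,80,70),(35,255,255)),green=((45,100,40),(85,255,255)))
def mask(d,c,near,R):
    h=cv2.cvtColor(d['frame'],cv2.COLOR_RGB2HSV);m=cv2.inRange(h,*HSV[c])
    w=np.zeros_like(m);cv2.circle(w,tuple(int(round(float(x))) for x in near),R,255,-1);return m&w
def cen(m):
    v,u=np.nonzero(m);return np.array([u.mean(),v.mean()]),len(u)
def ringfit(d,near,R,z=.04):
    v,u=np.nonzero(mask(d,'yellow',near,R))
    P=np.array([onz(d,(a,b),z)[:2] for a,b in zip(u,v)])
    A=np.c_[2*P,np.ones(len(P))];s=np.linalg.lstsq(A,(P**2).sum(1),rcond=None)[0]
    return s[:2],np.sqrt(s[2]+s[0]**2+s[1]**2),len(P)
E
python3 - <<'E'
from h import *
S={n:dict(np.load(f"pics/{n}0.npz")) for n in("scene","side")}
N={"scene":dict(b=(256,131),y=(255,147),g=(335,224)),"side":dict(b=(229,236),y=(234,243),g=(200,171))}
bb={};gg={}
for n,d in S.items():
    q=N[n]
    m,k=cen(mask(d,'blue',q['b'],12));bb[n]=m;print(n,'blue',m,k,onz(d,m,.082))
    m,k=cen(mask(d,'green',q['g'],10));gg[n]=m;print('green',m,k,onz(d,m,.07))
    print('ring',ringfit(d,q['y'],18))
print(tri(S['scene'],bb['scene'],S['side'],bb['side']),tri(S['scene'],gg['scene'],S['side'],gg['side']))
c=[cv2.resize(d['frame'][y-30:y+30,x-40:x+40,::-1],(400,300),interpolation=cv2.INTER_CUBIC) for d,x,y in((S['scene'],255,145),(S['side'],232,245))]
cv2.imwrite('pics/crop1.png',np.hstack(c))
E
```

```text
scene blue [256.46666667 132.62222222] 45 [ 0.45997051 -0.18789766  0.082     ]
green [333.89423077 223.45192308] 104 [0.47915843 0.17393968 0.07      ]
ring (array([ 0.4744017 , -0.18213098]), np.float64(0.02137984788468702), 53)
side blue [228.96 238.04] 75 [ 0.45520872 -0.20054723  0.082     ]
green [200.24615385 169.70769231] 65 [0.48351629 0.16616152 0.07      ]
ring (array([ 0.47598549, -0.18274463]), np.float64(0.02049509743734972), 35)
(array([ 0.45695518, -0.19324315,  0.07546032]), np.float64(0.001566982378405391)) (array([0.48173694, 0.17226715, 0.06820488]), np.float64(0.0069291557685274285))
```

View pics/crop1.png

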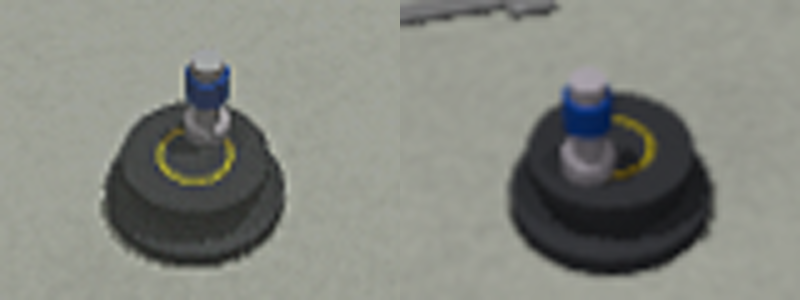

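The ring centre is at about (0.475,-0.182) in both views. The booster is about 20 mm off, towards (-x,-y), and upright. Next I shut the fingers and move behind it for a close look with the wrist camera.

```bash
cat >> h.py <<'E'
from scipy.spatial.transform import Rotation as Ro
def ori(dirxy,tilt=0.):
    "tool y along dirxy, tool x down and leaning forward by tilt"
    y0=np.array([dirxy[0],dirxy[1],0.]);y0/=np.linalg.norm(y0);dn=np.array([0,0,-1.])
    x=dn*np.cos(tilt)+y0*np.sin(tilt);y=y0*np.cos(tilt)-dn*np.sin(tilt)
    return Ro.from_matrix(np.c_[x,y,np.cross(x,y)]).as_quat()
def snap(n,f=None):
    d=eyes.grab_frame(n)
    if f: np.savez(f"pics/{f}.npz",**{k:np.array(v) for k,v in d.items()});cv2.imwrite(f"pics/{f}.png",d['frame'][:,:,::-1])
    return d
RING=np.array([.475,-.182])
E
python3 - <<'E'
from h import *
b=np.array([.457,-.193]);u=(RING-b)/np.linalg.norm(RING-b)
env.close_gripper(20)
p=b-u*.06
env.reach([*p,.18],ori(u))
env.movel([*p,.15])
d=snap('wrist','w1');s=monitor.sense();print(s['clock'],s['position'],s['joints'],s['finger_gap'])
print('exp ring px',proj(d,[*RING,.04]),'exp boost',proj(d,[*b,.04]),'tcp',proj(d,s['position']))
E
```

```text
4.075 [ 0.40615132 -0.22430828  0.15067307] [-7.57956023e-01  2.64955149e-01  1.78811803e+00  7.96285507e-06
  1.08790830e+00  2.63794122e-01] -0.0009342631374130161
exp ring px [250.94377309  91.30220066] exp boost [250.93780407 119.10047565] tcp [250.81753479 248.01892866]
```

View pics/w1.png

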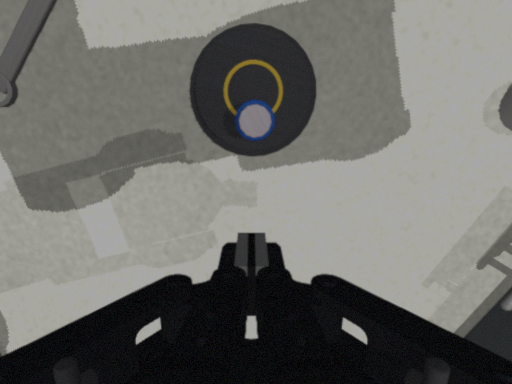

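The wrist view shows the ring at about (253,91), the booster's top and band at (255,121), and the fingertips at (251,240). Now I measure these in this view.

```bash
cat >> h.py <<'E'
def boost(d,near,z=.092,R=45):
    m=mask(d,'blue',near,R);c=max(cv2.findContours(m,0,2)[0],key=cv2.contourArea)
    h=cv2.convexHull(c)[:,0].astype(float)
    P=np.array([onz(d,q,z)[:2] for q in h]);M=cv2.minEnclosingCircle(P.astype(np.float32))
    return np.array(M[0]),M[1]
E
python3 - <<'E'
from h import *
d=dict(np.load('pics/w1.npz'))
print(ringfit(d,(253,91),40),boost(d,(255,121)))
E
```

```text
(array([ 0.47590534, -0.18307675]), np.float64(0.021592123994965344), 715) (array([ 0.45908174, -0.19452892]), 0.013283752836287022)
```

```bash
sed -i 's/^RING=.*/RING=np.array([.4759,-.1831])/' h.py
python3 - <<'E'
from h import *
b=np.array([.4591,-.1945]);u=(RING-b)/np.linalg.norm(RING-b)
t=np.radians(12);q=ori(u,t);z=.0465
p=b-u*.042
env.movel([*p,.10],.15,frame=q)
env.movel([*p,z],.08)
f0=monitor.sense()['contact_force']
print(env.movel([*(b-u*.027),z],.04,guard=4))
for k in(.036,.031):
    g=env.movel([*(RING-u*k),z],.012,guard=6)
    d=snap('wrist','w2');s=monitor.sense()
    c,r=boost(d,proj(d,[*b,.092]),R=70);e=c-RING
    print(s['clock'],g,s['position'],np.round(s['contact_force']-f0,2),'boost',c,r,'along/across mm',e@u*1e3,(-e[0]*u[1]+e[1]*u[0])*1e3)
    if g: break
E
```

```text
False
7.0667 False [ 0.44608995 -0.20331818  0.0464863 ] [ 0.32 -0.63  0.18] boost [ 0.46518734 -0.1901478 ] 0.013132813386619091 along/across mm -12.821816773046647 0.18328762572141205
7.6833 False [ 0.45029    -0.20045191  0.04649967] [-0.7   0.35 -0.18] boost [ 0.46945453 -0.18712194] 0.013081460259854794 along/across mm -7.591799340180075 0.2910821867494464
```

View pics/w2.png

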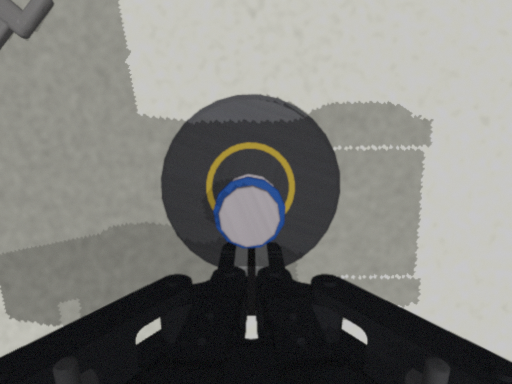

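It slides with the push, and its centre sits 23.3 mm ahead of the TCP. I push the remaining 7.5 mm, measure the ring again in the same view, back off slowly, and re-check.

Run:
```python
from h import *
b=np.array([.4591,-.1945]);u=(RING-b)/np.linalg.norm(RING-b);z=.0465
d0=dict(np.load('pics/w2.npz'));print('ring again',ringfit(d0,(250,185),60))
def look(f):
    d=snap('wrist',f);c,r=boost(d,proj(d,[*RING,.092]),R=70);e=c-RING
    s=monitor.sense();print(s['clock'],'along/across',e@u*1e3,(-e[0]*u[1]+e[1]*u[0])*1e3,r,np.round(s['contact_force'],1));return d
print(env.movel([*(RING-u*.0235),z],.012,guard=6));look(None)
env.movel([*(RING-u*.03),z],.02)
env.movel([*(RING-u*.055),z],.06)
env.movel([*(RING-u*.06),.15],.15,frame=ori(u))
d=look('w3');print(ringfit(d,proj(d,[*RING,.04]),45))
```

```text
ring again (array([ 0.47568449, -0.18321302]), np.float64(0.0216645735374096), 1280)
False
8.5083 along/across -0.1849216056419631 0.29455934542074114 0.01311730220913887 [-0.2 -0.1  0.8]
10.4417 along/across -0.03343136716212663 0.30868816492553913 0.013282164931297302 [-0.7 -0.2 -0.3]
(array([ 0.47570597, -0.18307326]), np.float64(0.021606162319361646), 893)
```

View pics/w3.png

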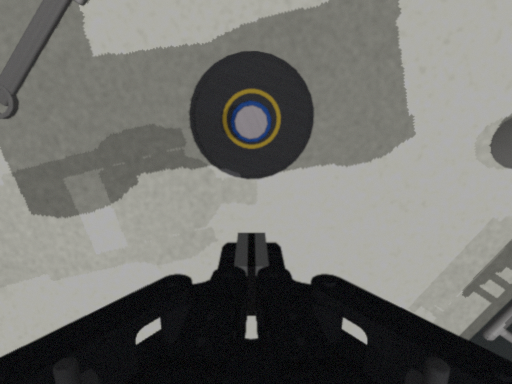

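The booster is upright at (251,121), centred in the ring (251,118), and the measurements put it 0.3 mm off. Now the button.

Run:
```python
from h import *
g=np.array([.4805,.1725]);v=np.array([np.cos(1.3),np.sin(1.3)])
s=monitor.sense();p=s['position'];env.movel([p[0],p[1],.2],.2)
env.reach([*(g-v*.05),.2],ori(v))
d=snap('wrist','w4');px=proj(d,[*g,.072]);m=mask(d,'green',px,60)
c=max(cv2.findContours(m,0,2)[0],key=cv2.contourArea);h=cv2.convexHull(c)[:,0].astype(float)
P=np.array([onz(d,q,.072)[:2] for q in h]);print(monitor.sense()['clock'],px,h.mean(0),cv2.minEnclosingCircle(P.astype(np.float32)))
```

```text
12.1833 [250.59482715 129.05183088] [251.875      129.41666667] ((0.4807305932044983, 0.1728322058916092), 0.016111798584461212)
```

View pics/w4.png

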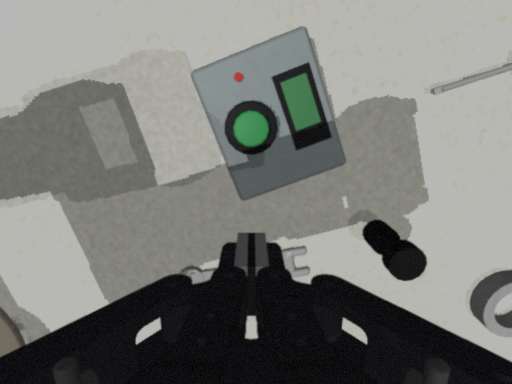

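The button is at (251,129), with the measured radius of 16 mm as specified, at (0.4807,0.1728). Now I press it.

Run:
```python
from h import *
g=[.4807,.1728]
env.movel([*g,.10],.15);env.hold(.3)
f0=monitor.sense()['contact_force']
r=env.movel([*g,.063],.03,guard=15);s=monitor.sense();print(r,s['position'],s['contact_force']-f0)
env.hold(.4);s=monitor.sense();print(s['position'],s['contact_force']-f0)
env.movel([*g,.10],.06);env.movel([*g,.25],.2)
env.hold(.3)
s=monitor.sense();print(s['clock'],s['position'],s['contact_force'])
S={n:snap(n,n+'9') for n in('scene','side')}
for n,d in S.items():
    px=proj(d,[*RING,.082]);m,k=cen(mask(d,'blue',px,10));print(n,px,m,k,onz(d,m,.082))
c=[cv2.resize(d['frame'][y-60:y+60,x-80:x+80,::-1],(400,300),interpolation=cv2.INTER_CUBIC) for d,x,y in((S['scene'],290,170),(S['side'],225,205))]
cv2.imwrite('pics/end.png',np.hstack(c))
```

```text
True [0.48061933 0.17279869 0.06599447] [-2.69779359 -0.15041416  7.89092542]
[0.48063651 0.17278859 0.06596869] [-2.70569518 -0.11418994  9.37161807]
16.775 [0.48056207 0.17277542 0.24946472] [-0.46263536  0.44727799  0.68554419]
scene [253.02944564 135.8635944 ] [253.6875     137.27083333] 48 [ 0.47763239 -0.17739534  0.082     ]
side [234.20658764 231.90027977] [233.82352941 233.79411765] 68 [ 0.47240888 -0.18967946  0.082     ]
```

View pics/end.png

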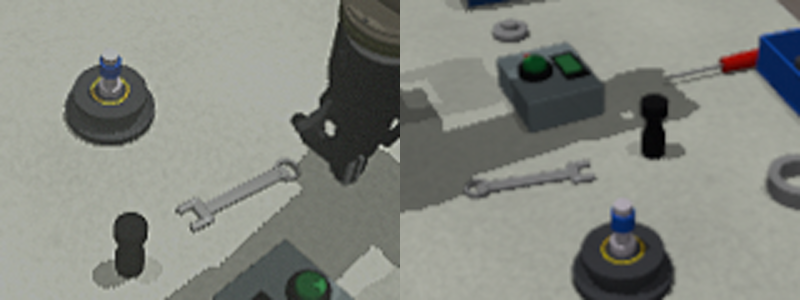

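The booster stands upright inside the ring in both views. The press stopped at z = 66.0 mm with 9 N held, which is the full 6 mm of travel and hard against the stop. Handing in.

```bash
python3 -c "
from bench import job;print(job.hand_in())"
```

```text
the job is handed in; nothing more can be done
None
```

The booster now stands upright inside the yellow ring, the green button was pressed fully down afterwards, and the job is handed in.

- **Booster:** I slid it about 20 mm with slow, light pushes of the shut fingertips at its foot, without gripping or lifting it. After backing off, the wrist camera put it about 0.3 mm from the ring's centre (limit 6 mm). The last scene and side views showed it still upright in the ring.
- **Button:** the press stopped at z = 66.0 mm, which is the full 6 mm of travel, with about 9 N held (4 N needed). I then released it and moved up clear to z = 0.25 m.
- **Time:** the robot clock read about 17 s of the 51 s allowed.
- **Checks that disagreed:** single-view rays to the blue band in the last scene and side pictures were 6 to 7 mm off the ring's centre, in opposite directions. Those cameras see only the near side of the band, so I relied on the close wrist measurement. The first two-view fix of the button missed by 7 mm for a similar reason, and I corrected it with the wrist camera before pressing.
- **Bystanders:** I compared the last pictures with the first only by eye. The wrench, spare and roller looked unmoved. The collar and driver were only partly in the final crops, and the jar was not in them, but the arm came down only at the stand and the button.

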